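# Swing a busbar into a resistance test jig

### The arm

A 6-joint arm with a two-finger parallel gripper is mounted at the origin on the work surface. World frame = base frame: x ahead of the robot, y to its left, z up, the work surface at z = 0. Lengths are in mm, angles in rad, forces in N, time in s.
With the tool pointing down it reaches from about 350 to 975 mm from the base axis. Payload 7.1 kg.
Tool frame: the origin (TCP) lies on the centre line of the jaws, within the pads' length; the fingertips stand 8 mm ahead of it and the grasp point (between the pads) lies 11 mm behind it; z points along the fingers, y is the direction in which the jaws open and shut (so a half turn about z gives the same grasp; the last joint's range is limited). The gripper opens to 88 mm and grips with 3 to 60 N. Pads are 20 mm wide; open, the fingers measure 115 mm over their backs; the gripper's body (75 mm by 178 mm) begins 61 mm behind the grasp point.
Start: joints at [-1.176, 0.423, 1.63, -0, 1.089, -0.019], TCP at [251.322, -572.225, 230.675] pointing down, gripper open.
Joint ranges: [-3, 3], [-0.9, 2.11], [0.09, 2.58], [-1.31, 4.45], [0.11, 2.69], [-2.54, 2.54]. Speed limits (rad/s): [2.39, 2.39, 3.01, 3.14, 3.14, 3.14].

### API

Orientations are given as a rotation vector (axis times angle).
In Python, from bench import readout, capture, order, cut_out, mark_of gives the robot as it stands.
- The arm moves only by the tool jog_arm, never from a script. Its argument "plan" is a list of rows, each an object with "travel": the shift along the tool's x, y, z in units of 40 mm (1.0 is 40 mm), a list of three; "dr": the turn, a rotation vector about the tool's x, y, z in rad, a list of three. In form: [{"travel": [x, y, z], "dr": [wx, wy, wz]}, ...]. A call has exactly 8 rows; each row shifts and turns the commanded pose from where the row before left it, along the tool's axes as they then stand; what a row does not reach is not made up. A row lasts 1/12 s, in which the tool goes at most 41.7 mm and 7.16 degrees, less where a joint would pass 70% of its speed; a pose out of reach is approached as far as the arm can. A call is refused whole if a number of a shift passes 1 or a number of a turn 0.125, either way. A call with a gripper value outside its range is refused whole. "gripper" is the closure, from 0 (fully open) to 1 (shut), set as the call begins (left out, the last holds). The fingers move at their own pace and stop on an object; "grip_force" is the grip in N (left out, the last holds). Time passes only in rows, so rows that do not move let the fingers close, or fill a call up. It gives the time, the measured TCP pose, the force and the opening at its end, in the units of the state.
- readout.get_obs(): the state, without advancing time (a new reading comes with each control period).
- capture(name): name is "scene" or "side" or "wrist"; returns a dict with "pixels" (480x640x3 uint8, blue, green, red), "mtx" (3x3 intrinsics, pixels), "extrinsics" (4x4, takes a point from world to camera coordinates). Camera axes: x right, y down, z forward; pixel columns grow to the right and rows downward; lengths in mm; the calibration is good to about 2 mm. The wrist camera is an equidistant fisheye: a pixel r from the principal point sees the ray r / f radians off the axis. A picture is of the moment at which its call begins. There is no depth.
- order.job_done(): hands the job in, once; it reports no verdict.
Trained networks look in the newest picture that a camera, given by its name, has taken for a name from the list of things; names that differ only in an ending like _2 or _b are one class to them, and where a whole thing is asked for, a point or a joint stands for the part that bears it (a point fixed in the world has none). Each returns a list of dicts, best first, with "score" (0 to 1); they miss things now and then, are a little off and sometimes report something else, mostly with a low value. They report only what shows in the picture. A call takes as long as a camera call. They do not tell look-alikes from the thing itself.
- cut_out(camera, thing): "pixels" (480x640 bool, what is visible of it) and "location" ([column, row] in pixels, amid what is visible of it).
- mark_of(camera, thing): "location" ([column, row] in pixels: a listed point, or the origin of a listed thing).
The state is a dict: "time_s": time; "q": joint angles; "qvel": joint speeds; "joint_efforts": joint torques, N m; "tcp_pos": TCP position; "eef_rot": TCP orientation; "contact_force": force on the tool from outside, world axes, zero at the start; "moment": the same for the moment, N m; "gripper_width": opening from 0.0 (shut) to 1.0 (fully open).
Only numpy, scipy, OpenCV 4.12 (cv2) and the standard library are available. Lean on these libraries where they do the work, as an engineer would, in place of code of your own. Each camera call takes 0.05 s, during which the arm holds its last target. There are 200 camera calls.

### The job

Load the copper busbar into the test jig keeping it down on the board: slide its forked end home onto the steel post while it still lies askew, then, keeping the fork on the post, swing the bar about the post past the sprung roller until its side meets the stop screw. Press it gently against the screw for half a second, with about 5 to 12 N (the screw's reach is different each time, so find it by feel; over 20 N there, or a push over 20 N on the post, spoils the setting), then let go, leaving the bar in place there and the screwdriver, tray and jar where they are.

Things in the scene. Friction and masses are not known exactly. Their poses are not given: they have to be found in the camera images.
- jig: Fixed grey board, 6 mm thick, 330 x 340 mm, on the green bench; carries post, stop and roller. Origin at bench height (z = 0) on the post's axis; +y runs from post to roller: the bar must finally lie along it, within about 0.07 rad, as the stop screw has it. The bar starts on its -x side. It reaches x = -250 to +80, y = -50 to +290 mm.
- post: Fixed upright steel pin, 10 mm in diameter, 30 mm high above the board. Origin on its axis at its foot on the board's top face.
- stop: Red block, 20 x 24 x 30 mm high, fixed on the jig, with a rigid steel stop screw (10 mm thick, axis 12 mm above the board, brass head behind) standing out of its face towards jig -x by 8 to 15 mm, different each time and not measured. Origin at the foot and middle of that face: 24 mm to the +x side of the jig's line, 65 mm along it from the post. Force on it: the moment about the post / 65 mm.
- plunger (a joint): Travel (m) of the spring carriage with the white roller (24 mm diameter, spins freely, upright axis 1 mm to the -x side of the jig's line, 219 mm from the post): 0 at rest, grows as it is pushed away from the post, at most 0.008. Spring 3 N at 0, 1.2 N more per mm; about 0.003 with the bar in place. Carriage and its abutment rise 36 mm above the board.
- bar: Loose copper busbar, 24 x 24 mm section, 0.3 to 0.55 kg, lying on the board. Runs along its +y from fork to free end (y = 210 mm), where a cross foot 40 mm wide, 10 mm long ends it. Origin, on its underside: where the post's axis comes when the fork is fully home. The fork is a V of 60 degrees opening to -y, bottom at y = +10 mm, prong tips at about x = +-16, y = -12 mm.
- bar_end (a point): Centre of the bar's free end face, 210 mm along the bar from its origin and 12 mm above its underside.
- driver: Loose screwdriver lying beyond the red stop (jig +x side), to be left alone. Origin under it.
- tray: Loose yellow two-part tray, 90 x 120 x 30 mm, beyond the roller end of the board, to be left alone. Origin under its centre.
- jar: Loose small jar, 48 mm in diameter, 55 mm high, beside the post end of the board, to be left alone. Origin under its centre.
- bar_grip (a point): Where to grip the bar, across its x, from above: on its axis, 112 mm along +y from its origin and 12 mm above its underside; its top is 30 mm above the bench. At the start the fork is 25 to 70 mm from the post and the bar turned 0.4 to 0.75 rad about z (positive) from the jig's y axis: free end towards jig -x.
Not all that is in view belongs to the job. Of the things like the bar, leave any that is green; of the rest the smaller one is meant.

How it is judged:
By the outcome, as a careful person would: the job done as asked, in the order asked, and still so for the second after the job is handed in, with the robot touching nothing.
It also fails if it takes over 72 s, if anything falls off the work surface, if the arm or the gripper's body presses on something with over 40 N, if the wrist force passes 120 N, or if a joint passes its speed limit or range.

## Working session

There is one attempt and no reset: what is moved stays moved. The work goes in short steps, Python scripts to look and compute and a tool call to move; the robot and the scene stay as the last step left them, time stands still between calls to the robot, and variables do not carry over. Pictures are saved under pics/ and viewed, about 8 in all and at most 12, crops included, and the job is handed in when it is done.

Besides the shell and the picture viewer there is one more tool, called after "Call:" as name(argument=value, ...), one argument or row to a line, values as JSON. jog_arm: Moves the arm, as the interface text tells. Its arguments: {"type":"object","properties":{"plan":{"type":"array","items":{"type":"object","properties":{"travel":{"type":"array","items":{"type":"number"}},"dr":{"type":"array","items":{"type":"number"}}}}},"gripper":{"type":"number"},"grip_force":{"type":"number"}},"required":["plan"]}

```bash
mkdir -p pics; ls
cat > h.py <<'E'
import numpy as np, cv2
from bench import readout, capture, order, cut_out, mark_of
def ray(c,px):
    K=c['mtx'];E=c['extrinsics'];R=E[:3,:3];t=E[:3,3]
    d=np.array([(px[0]-K[0,2])/K[0,0],(px[1]-K[1,2])/K[1,1],1.])
    if c.get('fish'):
        r=np.hypot(d[0],d[1]); d=np.array([d[0]/r*np.sin(r),d[1]/r*np.sin(r),np.cos(r)]) if r>1e-9 else d
    return -R.T@t, R.T@d
def cap(n):
    c=dict(capture(n)); c['fish']=n=='wrist'; return c
def onz(c,px,z):
    o,d=ray(c,px); return o+d*(z-o[2])/d[2]
def tri(l):
    A=0;b=0
    for c,p in l:
        o,d=ray(c,p); d=d/np.linalg.norm(d); M=np.eye(3)-np.outer(d,d); A=A+M;b=b+M@o
    return np.linalg.solve(A,b)
E
python3 - <<'E'
from h import *
np.set_printoptions(precision=1,suppress=True)
print(readout.get_obs())
Z=dict(post=6,stop=6,bar=6,bar_end=18,bar_grip=18,jig=0,driver=0,tray=0,jar=0)
for n in('scene','side'):
    c=cap(n); cv2.imwrite(f'pics/{n}0.png',c['pixels'])
    print(n,ray(c,(320,240))[0])
    for k,z in Z.items():
        for m in mark_of(n,k)[:3]: print(k,round(m['score'],2),np.array(m['location']),onz(c,m['location'],z))
E
```

```text
pics
{'time_s': 0.0, 'q': array([-1.2,  0.4,  1.6, -0. ,  1.1, -0. ]), 'qvel': array([ 0., -0.,  0., -0., -0., -0.]), 'joint_efforts': array([ -0. , -54.5, -27.4,   0.1,   0. ,  -0. ]), 'tcp_pos': array([ 251.1, -571.7,  229.9]), 'eef_rot': array([-3.1, -0.6,  0. ]), 'contact_force': array([ 0. , -0.1,  0.4]), 'moment': array([ 0., -0.,  0.]), 'gripper_width': 1.001622915634815}
scene [1184.4 -118.6  616.8]
post 0.67 [209.7 304.1] [ 630.2 -162.7    6. ]
stop 0.93 [258.6 314.5] [664.1 -93.4   6. ]
bar 0.89 [176.2 179. ] [ 295.1 -209.7    6. ]
bar 0.75 [128.6 314.5] [ 628.1 -279.7    6. ]
bar 0.73 [236.6 283.7] [ 595.8 -119.6    6. ]
bar_end 0.9 [330.9 219.2] [483.3  55.5  18. ]
bar_end 0.89 [ 93.1 142.6] [ 150.7 -375.1   18. ]
bar_grip 0.84 [131.  159.1] [ 227.6 -295.3   18. ]
bar_grip 0.78 [291.  243.9] [533.7 -23.4  18. ]
bar_grip 0.56 [  7.3 327.1] [ 630.7 -440.2   18. ]
jig 0.76 [217.4 307.2] [ 633.1 -152.1    0. ]
driver 0.78 [277.5 368. ] [757.4 -79.1  -0. ]
tray 0.96 [460.5 262. ] [610. 248.   0.]
jar 0.79 [154.3 245.8] [ 476.2 -247.8    0. ]
side [274.5 880.7 638.3]
post 0.39 [284.3 199.7] [ 632.3 -157.2    6. ]
stop 0.68 [262.2 209.7] [ 663.1 -105.     6. ]
bar 0.97 [309.5 179.9] [ 606.  -257.9    6. ]
bar 0.9 [296.7 211.7] [ 592.4 -117.6    6. ]
bar 0.88 [450.7 210.4] [ 288.9 -213.1    6. ]
bar_end 0.92 [324.1 263.5] [487.1  56.7  18. ]
bar_end 0.91 [525.3 184.7] [ 142.3 -349.2   18. ]
bar_end 0.68 [332.4 119.4] [ 637.3 -584.6   18. ]
bar_grip 0.7 [492.1 193.2] [ 210.5 -289.5   18. ]
bar_grip 0.69 [321.6 143.2] [ 625.  -429.6   18. ]
jig 0.61 [291.5 203.8] [ 615.6 -154.9    0. ]
driver 0.73 [214.9 211.7] [758.  -78.9   0. ]
tray 0.68 [215.7 325.1] [615.  241.5   0. ]
jar 0.72 [366.3 190.9] [ 474.9 -255.2    0. ]
```

View pics/scene0.png

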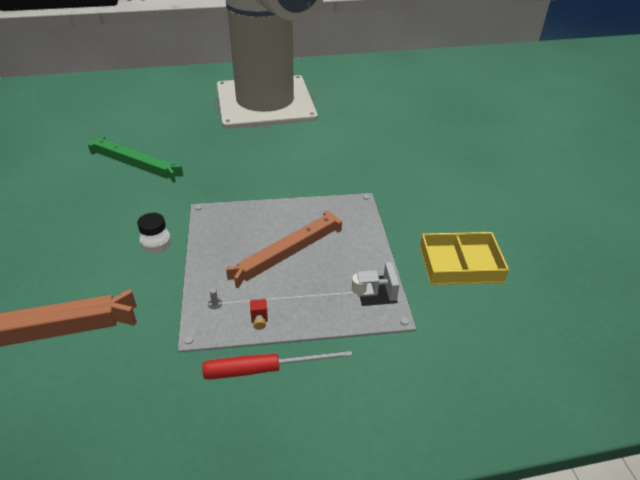

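View pics/side0.png

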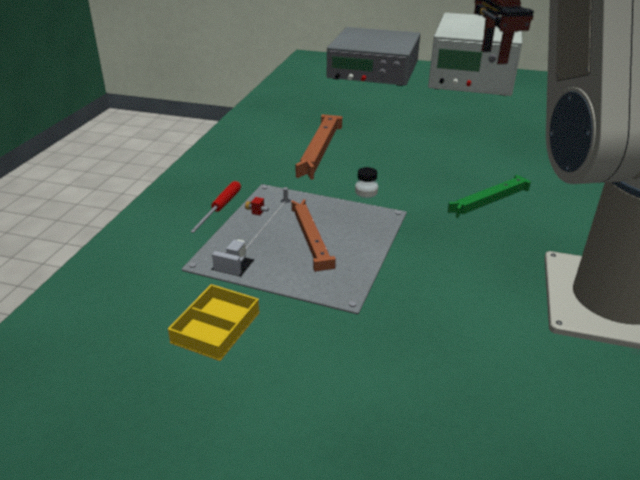

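Scene view: the copper bar meant is the smaller one on the board, fork at about (237,275) and foot at about (335,222). The larger copper one at (60,320) and the green one at (135,157) are decoys. The post is at (213,298), the red stop at (259,309) and the roller at (362,284). The side view agrees.

```bash
cat >> h.py <<'E'
from scipy.spatial.transform import Rotation as Ro
def down(a):  # tool y (jaw direction) at world angle a, z down
    y=np.array([np.cos(a),np.sin(a),0]);z=np.array([0,0,-1.]);return Ro.from_matrix(np.c_[np.cross(y,z),y,z])
def yaw(o): y=Ro.from_rotvec(o['eef_rot']).as_matrix()[:,1]; return np.arctan2(y[1],y[0])
def plan(p,a,n,p0=None,R0=None):
    o=readout.get_obs(); p0=np.array(o['tcp_pos']) if p0 is None else p0; R=Ro.from_rotvec(o['eef_rot'])
    dR=(R.inv()*down(a)).as_rotvec()/n; st=(np.array(p)-p0)/n
    for i in range(n):
        print(i,np.round(R.inv().apply(st)/40,3),np.round(dR,4)); R=R*Ro.from_rotvec(dR)
E
python3 - <<'E'
from h import *
o=readout.get_obs(); print(yaw(o)); plan((536,-25,180),0.557,16)
E
```

```text
-1.1570637399910668
0 [ 0.751 -0.604  0.079] [ 0.      0.     -0.1071]
1 [ 0.811 -0.52   0.079] [ 0.      0.     -0.1071]
2 [ 0.862 -0.431  0.079] [ 0.      0.     -0.1071]
3 [ 0.903 -0.336  0.079] [ 0.      0.     -0.1071]
4 [ 0.934 -0.237  0.079] [ 0.      0.     -0.1071]
5 [ 0.954 -0.136  0.079] [ 0.      0.     -0.1071]
6 [ 0.963 -0.033  0.079] [ 0.      0.     -0.1071]
7 [0.961 0.07  0.079] [ 0.      0.     -0.1071]
8 [0.948 0.172 0.079] [ 0.      0.     -0.1071]
9 [0.924 0.273 0.079] [ 0.      0.     -0.1071]
10 [0.89  0.37  0.079] [ 0.      0.     -0.1071]
11 [0.845 0.463 0.079] [ 0.      0.     -0.1071]
12 [0.791 0.551 0.079] [ 0.      0.     -0.1071]
13 [0.728 0.632 0.079] [ 0.      0.     -0.1071]
14 [0.656 0.706 0.079] [ 0.      0.     -0.1071]
15 [0.577 0.772 0.079] [ 0.      0.     -0.1071]
```

Call:
jog_arm(
  plan=[
    {"travel": [0.75,-0.6,0.08],"dr": [0,0,-0.107]},
    {"travel": [0.81,-0.52,0.08],"dr": [0,0,-0.107]},
    {"travel": [0.86,-0.43,0.08],"dr": [0,0,-0.107]},
    {"travel": [0.9,-0.34,0.08],"dr": [0,0,-0.107]},
    {"travel": [0.93,-0.24,0.08],"dr": [0,0,-0.107]},
    {"travel": [0.95,-0.14,0.08],"dr": [0,0,-0.107]},
    {"travel": [0.96,-0.03,0.08],"dr": [0,0,-0.107]},
    {"travel": [0.96,0.07,0.08],"dr": [0,0,-0.107]},
  ],
  gripper=0,
)

```text
time_s: 1.67
tcp_pos: [393.7, -297.7, 205.2]
eef_rot: [2.524, 1.869, 0.0]
contact_force: [0.5, -0.8, -0.6]
gripper_width: 1.002
```

Call:
jog_arm(
  plan=[
    {"travel": [0.95,0.17,0.08],"dr": [0,0,-0.107]},
    {"travel": [0.92,0.27,0.08],"dr": [0,0,-0.107]},
    {"travel": [0.89,0.37,0.08],"dr": [0,0,-0.107]},
    {"travel": [0.84,0.46,0.08],"dr": [0,0,-0.107]},
    {"travel": [0.79,0.55,0.08],"dr": [0,0,-0.107]},
    {"travel": [0.73,0.63,0.08],"dr": [0,0,-0.107]},
    {"travel": [0.66,0.71,0.08],"dr": [0,0,-0.107]},
    {"travel": [0.58,0.77,0.08],"dr": [0,0,-0.107]},
  ],
)

```text
time_s: 2.33
tcp_pos: [536.1, -23.8, 179.6]
eef_rot: [1.52, 2.749, 0.0]
contact_force: [0.9, -0.1, -0.5]
gripper_width: 0.999
```

Run:
```python
from h import *
np.set_printoptions(precision=1,suppress=True)
o=readout.get_obs(); print(o['time_s'],o['tcp_pos'],yaw(o),o['contact_force'])
Z=dict(post=6,stop=6,bar=6,bar_end=18,bar_grip=18,jig=0)
n='wrist'
c=cap(n); cv2.imwrite(f'pics/{n}1.png',c['pixels']); print(ray(c,(320,240)),c['mtx'])
for k,z in Z.items():
    for m in mark_of(n,k)[:2]: print(k,round(m['score'],2),np.array(m['location']),onz(c,m['location'],z))
    for m in cut_out(n,k)[:1]: print(' cut',round(m['score'],2),np.array(m['location']))
for m in cut_out(n,'plunger')[:1]: print(' cut plunger',round(m['score'],2),np.array(m['location']),onz(c,m['location'],36))
```

```text
2.3333 [536.1 -23.8 179.6] 0.5604470360514635 [ 0.9 -0.1 -0.5]
(array([495.8,  40.5, 332.5]), array([ 0.2, -0.2, -1. ])) [[371.6   0.  319. ]
 [  0.  371.6 241.7]
 [  0.    0.    1. ]]
 cut 0.22 [317.7 218.1]
stop 0.58 [383.4 340.2] [659.6 -95.    6. ]
 cut 0.8 [395.7 351.6]
bar 0.77 [ 46.3 244.2] [ 288.2 -206.7    6. ]
bar 0.76 [272.8 431.4] [ 627.  -273.2    6. ]
 cut 0.72 [314.6 220.6]
bar_end 0.76 [319.9 112.9] [486.5  57.2  18. ]
 cut 0.95 [ 24.9 257. ]
bar_grip 0.72 [317.2 223.3] [535.  -24.4  18. ]
bar_grip 0.41 [382.9 341.3] [653.9 -91.3  18. ]
 cut 0.73 [263.5 437.5]
jig 0.73 [327.9 367.1] [ 631.3 -156.8   -0. ]
 cut 0.9 [336.5 203.7]
 cut plunger 0.92 [481.6 201.8] [642.2  71.9  36. ]
```

View pics/wrist1.png

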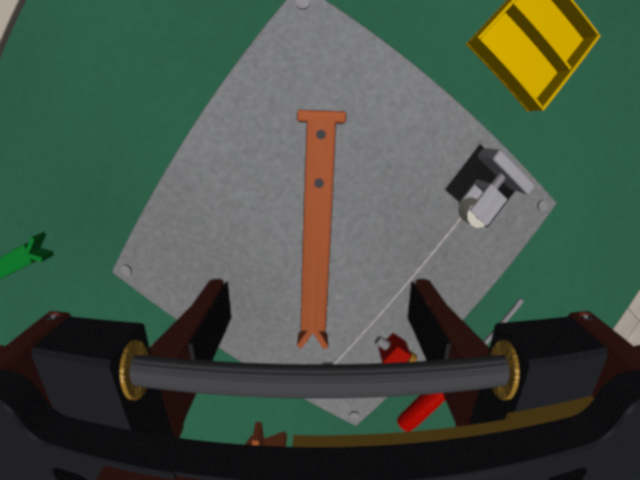

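Wrist view: the bar lies vertically in the picture, foot at (322,116), holes on its axis at (321,134) and (319,183), and V notch at about (313,335). The white jig line runs from about (345,358) to (462,222). The post is mostly hidden near (328,365).

Run:
```python
from h import *
np.set_printoptions(precision=1,suppress=True)
c=cap('wrist');im=c['pixels']; hsv=cv2.cvtColor(im,cv2.COLOR_BGR2HSV)
# bar outline
m=(cv2.inRange(hsv,(3,110,60),(16,255,255))); m[:100]=0;m[352:]=0;m[:,:285]=0;m[:,360:]=0
L=[];
for r in range(150,322,10):
    xs=np.where(m[r])[0]; a=onz(c,(xs[0],r),30);b=onz(c,(xs[-1],r),30); L.append(np.r_[xs[0],xs[-1],(a+b)[:2]/2,np.linalg.norm(a-b)])
L=np.array(L); print(L[::3]); 
P=L[:,2:4]; u=np.polyfit(P[:,1],P[:,0],1); print('bar axis angle',np.arctan(-u[0]))
ys=np.where(m.any(1))[0]; print('rows',ys[0],ys[-1]); 
for p in [(321,134),(319,183),(322,109),(313,334)]: print(p,onz(c,p,30))
# white line
q=[onz(c,p,6) for p in [(345,358),(462,222)]]; d=q[1]-q[0]; print('line',q,np.arctan2(-d[0],d[1]))
# board corners by scene & side
for n in('scene','side'):
    s=cap(n); h=cv2.cvtColor(s['pixels'],cv2.COLOR_BGR2HSV)
    g=cv2.inRange(h,(0,0,70),(180,50,255)); g=cv2.morphologyEx(g,cv2.MORPH_OPEN,np.ones((5,5)))
    cut=cut_out(n,'jig'); g=cut[0]['pixels'].astype(np.uint8)*255
    k=max(cv2.findContours(g,0,2)[0],key=cv2.contourArea)
    w=np.array([onz(s,p[0],6)[:2] for p in cv2.convexHull(k)],np.float32)
    r=cv2.minAreaRect(w); print(n,cut[0]['score'],r,cv2.boxPoints(r))
    for t in('post','plunger','stop'):
        for x in cut_out(n,t)[:1]:
            yy,xx=np.where(x['pixels']); print(t,x['score'],x['location'],(xx.min(),yy.min(),xx.max(),yy.max()))
            if t=='post': print(onz(s,(xx.mean(),yy.mean()),21))
    big=cv2.resize(s['pixels'][255:335,185:285] if n=='scene' else s['pixels'][180:230,230:310],None,fx=5,fy=5); cv2.imwrite(f'pics/{n}_crop.png',big)
```

```text
[[308.  335.  503.4  29.4  21.8]
 [307.  334.  515.7   8.   22.1]
 [306.  333.  528.2 -13.7  22.4]
 [306.  331.  541.2 -36.2  21.2]
 [305.  330.  554.7 -59.8  21.8]
 [304.  329.  569.1 -84.8  22.4]]
bar axis angle 0.5220385530135497
rows 108 346
(321, 134) [496.3  40.2  30. ]
(319, 183) [516.    5.3  30. ]
(322, 109) [486.2  58.   30. ]
(313, 334) [ 585.  -116.8   30. ]
line [array([ 636.1, -137. ,    6. ]), array([651.2,  44.8,   6. ])] -0.08299554482079555
scene 0.65 ((557.7044677734375, -29.147140502929688), (340.6131286621094, 334.8480529785156), 85.2180404663086) [[ 376.7 -184.9]
 [ 710.3 -212.8]
 [ 738.7  126.6]
 [ 405.1  154.5]]
post 0.49 [209.5, 297.4] (np.int64(209), np.int64(288), np.int64(221), np.int64(308))
[ 635.3 -154.6   21. ]
plunger 0.74 [365.0, 281.8] (np.int64(352), np.int64(270), np.int64(387), np.int64(295))
stop 0.76 [261.7, 316.2] (np.int64(250), np.int64(299), np.int64(268), np.int64(329))
side 0.72 ((757.8085327148438, -94.32730102539062), (215.60755920410156, 33.51531982421875), 88.16565704345703) [[ 737.6 -201.5]
 [ 771.1 -202.6]
 [ 778.    12.9]
 [ 744.5   14. ]]
post 0.57 [284.9, 196.9] (np.int64(282), np.int64(188), np.int64(290), np.int64(202))
[ 625.1 -147.8   21. ]
plunger 0.72 [236.5, 249.0] (np.int64(227), np.int64(239), np.int64(246), np.int64(261))
stop 0.75 [258.2, 202.9] (np.int64(245), np.int64(196), np.int64(268), np.int64(216))
```

View pics/scene_crop.png

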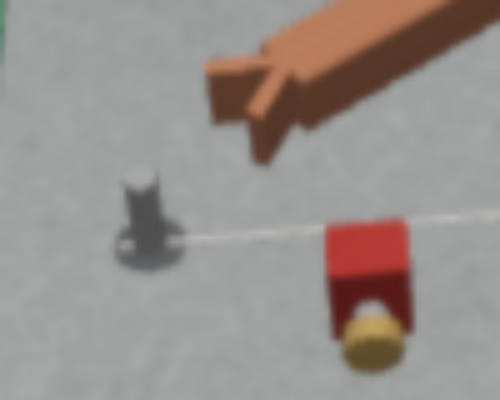

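Run:
```python
from h import *
np.set_printoptions(precision=1,suppress=True)
plan((534.9,-27.1,17),0.522,8)
s=cap('scene'); w=cap('wrist')
print(onz(s,(214.8,304.6),6),onz(s,(213.4,291.4),36), onz(w,(328,364),6))
i=cv2.resize(s['pixels'][:0+1],None,fx=1,fy=1)
# stop, roller in scene jig coords check
print(onz(w,(474,212),30))
```

```text
0 [-0.  -0.   0.5] [-0. -0.  0.]
1 [-0.  -0.   0.5] [-0. -0.  0.]
2 [-0.  -0.   0.5] [-0. -0.  0.]
3 [-0.  -0.   0.5] [-0. -0.  0.]
4 [-0.  -0.   0.5] [-0. -0.  0.]
5 [-0.  -0.   0.5] [-0. -0.  0.]
6 [-0.  -0.   0.5] [-0. -0.  0.]
7 [-0.  -0.   0.5] [-0. -0.  0.]
[ 632.6 -155.3    6. ] [ 633.8 -154.    36. ] [ 625.2 -152.     6. ]
[644.1  58.6  30. ]
```

Call:
jog_arm(
  plan=[
    {"travel": [-0.007,-0.009,0.51],"dr": [0,0,0.005]},
    {"travel": [-0.007,-0.009,0.51],"dr": [0,0,0.005]},
    {"travel": [-0.007,-0.009,0.51],"dr": [0,0,0.005]},
    {"travel": [-0.007,-0.009,0.51],"dr": [0,0,0.005]},
    {"travel": [-0.007,-0.009,0.51],"dr": [0,0,0.005]},
    {"travel": [-0.007,-0.009,0.51],"dr": [0,0,0.005]},
    {"travel": [-0.007,-0.009,0.51],"dr": [0,0,0.005]},
    {"travel": [-0.007,-0.009,0.49],"dr": [0,0,0.005]},
  ],
)

```text
time_s: 4.35
tcp_pos: [534.0, -29.2, 16.1]
eef_rot: [1.583, 2.714, 0.0]
contact_force: [0.4, -0.7, -0.9]
gripper_width: 1.001
```

Call:
jog_arm(
  plan=[
    {"travel": [0,0,0],"dr": [0,0,0]},
    {"travel": [0,0,0],"dr": [0,0,0]},
    {"travel": [0,0,0],"dr": [0,0,0]},
    {"travel": [0,0,0],"dr": [0,0,0]},
    {"travel": [0,0,0],"dr": [0,0,0]},
    {"travel": [0,0,0],"dr": [0,0,0]},
    {"travel": [0,0,0],"dr": [0,0,0]},
    {"travel": [0,0,0],"dr": [0,0,0]},
  ],
  gripper=0.6,
  grip_force=25,
)

```text
time_s: 5.02
tcp_pos: [534.1, -29.2, 17.3]
eef_rot: [1.582, 2.714, 0.0]
contact_force: [-0.3, 0.3, -0.8]
gripper_width: 0.434
```

Call:
jog_arm(
  plan=[
    {"travel": [0,0,0],"dr": [0,0,0]},
    {"travel": [0,0,0],"dr": [0,0,0]},
    {"travel": [0,0,0],"dr": [0,0,0]},
    {"travel": [0,0,0],"dr": [0,0,0]},
    {"travel": [0,0,0],"dr": [0,0,0]},
    {"travel": [0,0,0],"dr": [0,0,0]},
    {"travel": [0,0,0],"dr": [0,0,0]},
    {"travel": [0,0,0],"dr": [0,0,0]},
  ],
  gripper=1,
  grip_force=25,
)

```text
time_s: 5.68
tcp_pos: [534.4, -29.2, 17.2]
eef_rot: [1.582, 2.713, 0.001]
contact_force: [2.1, 1.5, 0.9]
gripper_width: 0.272
```

Run:
```python
from h import *
np.set_printoptions(precision=2,suppress=True)
o=readout.get_obs(); print(o['tcp_pos'],yaw(o),o['contact_force'],o['moment'],o['gripper_width'])
c=cap('wrist'); im=c['pixels']; cv2.imwrite('pics/wrist2.png',im)
print(ray(c,(320,240)))
for k,z in dict(post=36,stop=6,bar=6,bar_end=18,bar_grip=18).items():
    for m in mark_of('wrist',k)[:2]: print(k,round(m['score'],2),np.array(m['location']),onz(c,m['location'],z))
```

```text
[534.4  -29.17  17.2 ] 0.5149694126284416 [2.09 1.51 0.91] [ 0.2  -0.53  0.05] 0.27206355198800214
(array([497.14,  36.96, 170.19]), array([ 0.14, -0.24, -0.96]))
bar 0.72 [318.2 451.8] [ 589.16 -126.25    6.  ]
bar_end 0.71 [319.9  77.7] [485.81  57.95  18.  ]
bar_grip 0.8 [319.5 297.2] [532.32 -24.43  18.  ]
```

View pics/wrist2.png

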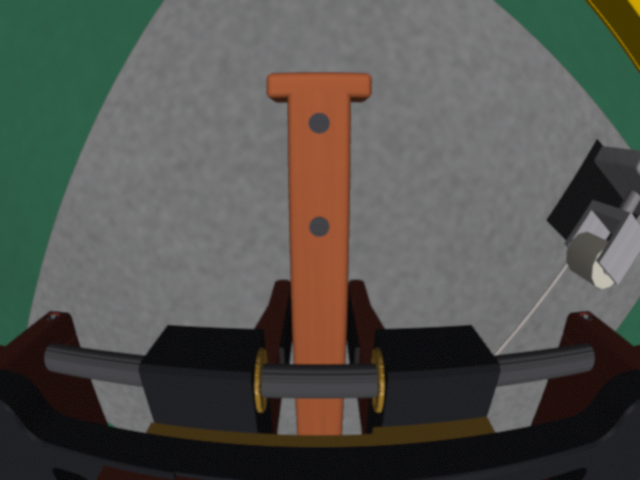

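Run:
```python
from h import *
np.set_printoptions(precision=2,suppress=True)
s=cap('scene')
b=onz(s,(185+262/5,255+163/5),6);a=onz(s,(185+215/5,255+122/5),6); at=onz(s,(185+208/5,255+65/5),30)
bt=onz(s,(185+250/5,255+112/5),30)
d=np.array([-.4925,.870]); x=np.array([.870,.4925])
print(a,b,at,bt,np.linalg.norm(a-b)); o=(a+b)[:2]/2+12*d; print(o)
for post in (onz(s,(214.8,304.6),6)[:2],onz(s,(213.4,291.4),36)[:2],):
  r=post-o; print(r,'lateral',r@x,'along -y',-r@d)
cv2.imwrite('pics/s3.png',cv2.resize(s['pixels'][215:335,185:345],None,fx=5,fy=5))
```

```text
[ 584.   -131.99    6.  ] [ 604.29 -119.11    6.  ] [ 582.81 -131.72   30.  ] [ 605.37 -120.77   30.  ] 24.030430375223386
[ 588.23 -115.11]
[ 44.38 -40.17] lateral 18.82164049642029 along -y 56.80753015560535
[ 45.55 -38.89] lateral 20.479618028626874 along -y 56.26625495908276
```

View pics/s3.png

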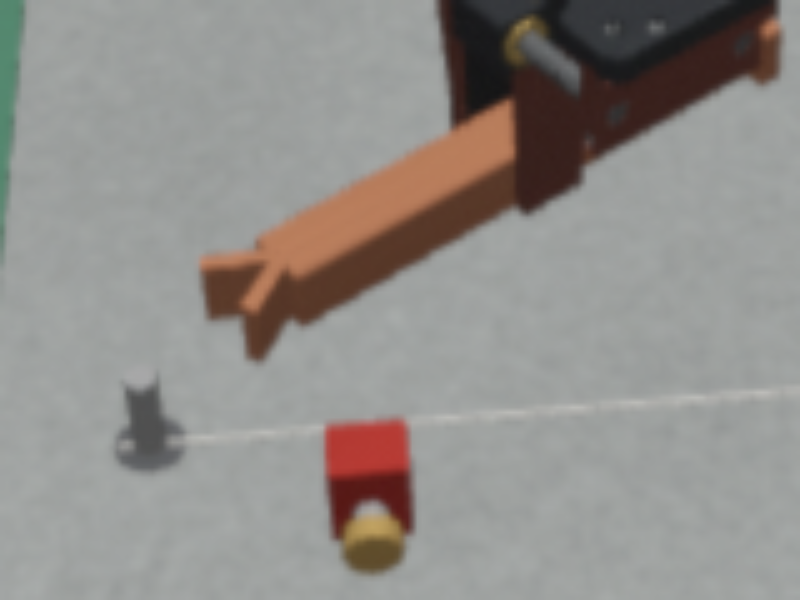

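The bar is gripped squarely with the fork clear of the post. The post foot is at (149,446) in the crop and the fork mouth at about (232,320), facing down-left.

Call:
jog_arm(
  plan=[
    {"travel": [0,0.06,0],"dr": [0,0,0]},
    {"travel": [0,0.06,0],"dr": [0,0,0]},
    {"travel": [0,0.06,0],"dr": [0,0,0]},
    {"travel": [0,0.07,0],"dr": [0,0,0]},
    {"travel": [0,0.07,0],"dr": [0,0,0]},
    {"travel": [0,0.06,0],"dr": [0,0,0]},
    {"travel": [0,0.06,0],"dr": [0,0,0]},
    {"travel": [0,0.06,0],"dr": [0,0,0]},
  ],
)

```text
time_s: 6.7
tcp_pos: [547.7, -20.2, 17.2]
eef_rot: [-1.579, -2.709, 0.007]
contact_force: [-9.1, -5.3, 16.4]
gripper_width: 0.278
```

Call:
jog_arm(
  plan=[
    {"travel": [-0.11,0,0],"dr": [0,0,0]},
    {"travel": [-0.11,0,0],"dr": [0,0,0]},
    {"travel": [-0.11,0,0],"dr": [0,0,0]},
    {"travel": [-0.11,0,0],"dr": [0,0,0]},
    {"travel": [-0.11,0,0],"dr": [0,0,0]},
    {"travel": [-0.11,0,0],"dr": [0,0,0]},
    {"travel": [-0.11,0,0],"dr": [0,0,0]},
    {"travel": [-0.11,0,0],"dr": [0,0,0]},
  ],
)

```text
time_s: 7.37
tcp_pos: [567.0, -49.2, 17.2]
eef_rot: [-1.581, -2.711, 0.001]
contact_force: [-3.5, 6.3, 9.5]
gripper_width: 0.271
```

```bash
cat > st.py <<'E'
from h import *
np.set_printoptions(precision=2,suppress=True)
o=readout.get_obs(); y=yaw(o); X=np.array([-np.sin(y),np.cos(y),0]);Y=np.array([np.cos(y),np.sin(y),0])
f=np.array(o['contact_force'])
print('t',o['time_s'],'tcp',o['tcp_pos'],'yaw',round(y,4),'F',f,'alongbar',round(f@X,2),'across',round(f@Y,2),'M',o['moment'],'w',o['gripper_width'])
E
python3 st.py
python3 - <<'E'
from h import *
s=cap('scene'); cv2.imwrite('pics/s4.png',cv2.resize(s['pixels'][235:335,185:305],None,fx=6,fy=6))
E
```

```text
t 7.3667 tcp [566.98 -49.17  17.21] yaw 0.5149 F [-3.52  6.27  9.53] alongbar 7.19 across 0.02 M [1.04 0.27 0.04] w 0.2708946720179831
```

View pics/s4.png

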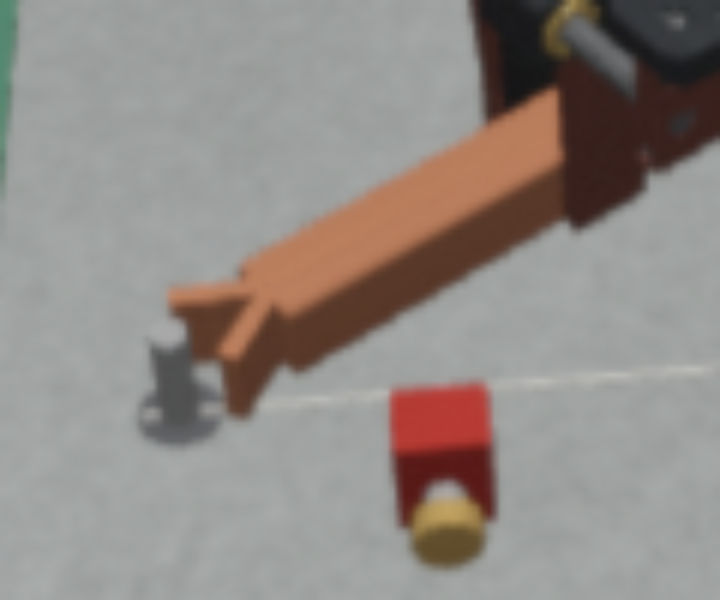

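Crop: the fork mouth now faces the post along the bar's axis. The post top is at (168,332) and the prong tips at (175,298) and (232,352), so about 15–20 mm of slide remains. There is some down-force, so I'll ease z slightly and go on.

Call:
jog_arm(
  plan=[
    {"travel": [0,0,-0.01],"dr": [0,0,0]},
    {"travel": [0,0,0],"dr": [0,0,0]},
    {"travel": [-0.04,0,0],"dr": [0,0,0]},
    {"travel": [-0.04,0,0],"dr": [0,0,0]},
    {"travel": [-0.04,0,0],"dr": [0,0,0]},
    {"travel": [-0.04,0,0],"dr": [0,0,0]},
    {"travel": [-0.04,0,0],"dr": [0,0,0]},
    {"travel": [0,0,0],"dr": [0,0,0]},
  ],
)

```text
time_s: 8.08
tcp_pos: [572.9, -57.5, 17.2]
eef_rot: [1.583, 2.714, -0.0]
contact_force: [0.2, -0.6, -2.8]
gripper_width: 0.273
```

```bash
python3 st.py
```

```text
t 8.0833 tcp [572.89 -57.45  17.21] yaw 0.5148 F [ 0.18 -0.64 -2.81] alongbar -0.64 across -0.16 M [-0.11 -0.04  0.01] w 0.27271015197844106
```

Call:
jog_arm(
  plan=[
    {"travel": [-0.015,0,0.003],"dr": [0,0,0]},
    {"travel": [-0.015,0,0],"dr": [0,0,0]},
    {"travel": [-0.015,0,0],"dr": [0,0,0]},
    {"travel": [-0.015,0,0],"dr": [0,0,0]},
    {"travel": [-0.015,0,0],"dr": [0,0,0]},
    {"travel": [-0.015,0,0],"dr": [0,0,0]},
    {"travel": [-0.015,0,0],"dr": [0,0,0]},
    {"travel": [0,0,0],"dr": [0,0,0]},
  ],
)

```text
time_s: 8.75
tcp_pos: [574.9, -60.7, 17.3]
eef_rot: [1.582, 2.714, 0.0]
contact_force: [-0.3, 0.6, -4.2]
gripper_width: 0.273
```

```bash
python3 st.py
```

```text
t 8.75 tcp [574.9  -60.67  17.26] yaw 0.5151 F [-0.31  0.55 -4.17] alongbar 0.64 across 0.0 M [ 0.07 -0.17  0.03] w 0.27349554481138116
```

Call:
jog_arm(
  plan=[
    {"travel": [-0.015,0,0.008],"dr": [0,0,0]},
    {"travel": [-0.015,0,0],"dr": [0,0,0]},
    {"travel": [-0.015,0,0],"dr": [0,0,0]},
    {"travel": [-0.015,0,0],"dr": [0,0,0]},
    {"travel": [-0.015,0,0],"dr": [0,0,0]},
    {"travel": [-0.015,0,0],"dr": [0,0,0]},
    {"travel": [-0.015,0,0],"dr": [0,0,0]},
    {"travel": [0,0,0],"dr": [0,0,0]},
  ],
)

```text
time_s: 9.42
tcp_pos: [576.2, -62.5, 17.2]
eef_rot: [-1.58, -2.713, -0.001]
contact_force: [-1.9, 11.7, 2.4]
gripper_width: 0.27
```

```bash
python3 st.py
```

```text
t 9.4167 tcp [576.2  -62.54  17.2 ] yaw 0.5157 F [-1.87 11.74  2.37] alongbar 11.13 across 4.16 M [1.93 0.2  0.4 ] w 0.2701801831954521
```

Call:
jog_arm(
  plan=[
    {"travel": [0.01,0.01,0],"dr": [0,0,0]},
    {"travel": [0.005,0.01,0],"dr": [0,0,0]},
    {"travel": [0,0,0],"dr": [0,0,0]},
    {"travel": [0,0,0],"dr": [0,0,0]},
    {"travel": [0,0,0],"dr": [0,0,0]},
    {"travel": [0,0,0],"dr": [0,0,0]},
    {"travel": [0,0,0],"dr": [0,0,0]},
    {"travel": [0,0,0],"dr": [0,0,0]},
  ],
)

```text
time_s: 10.08
tcp_pos: [576.3, -62.4, 17.2]
eef_rot: [-1.58, -2.713, 0.0]
contact_force: [-3.4, 6.9, 2.4]
gripper_width: 0.264
```

```bash
python3 st.py
python3 - <<'E'
from h import *
s=cap('scene'); cv2.imwrite('pics/s5.png',cv2.resize(s['pixels'][235:335,185:305],None,fx=6,fy=6,interpolation=cv2.INTER_CUBIC))
E
```

```text
t 10.0833 tcp [576.31 -62.37  17.19] yaw 0.516 F [-3.42  6.93  2.37] alongbar 7.72 across 0.44 M [1.17 0.42 0.38] w 0.264135346959089
```

View pics/s5.png

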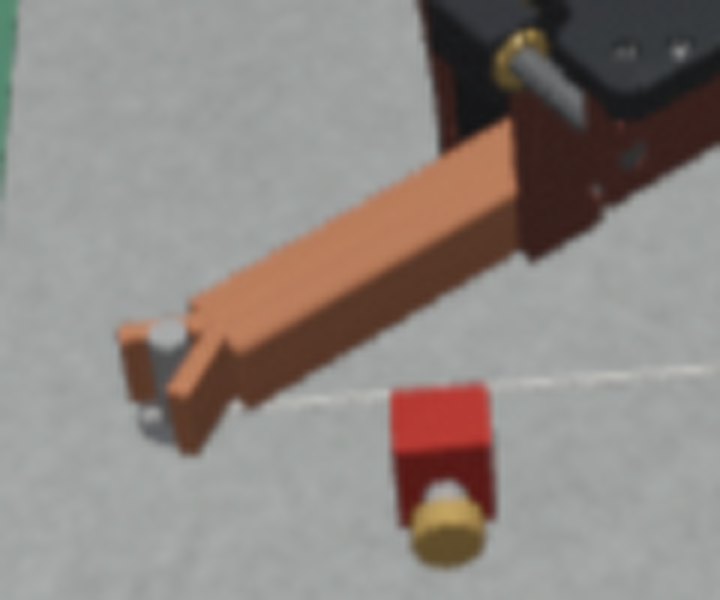

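Crop: the post sits inside the V, between the prongs at about (168,370), and the along-bar force is 7.7 N, so the fork is home. Now I'll swing about the post (radius 110 mm).

Call:
jog_arm(
  plan=[
    {"travel": [-0.0012,0.0825,0],"dr": [0,0,0.03]},
    {"travel": [-0.0012,0.0825,0],"dr": [0,0,0.03]},
    {"travel": [-0.0012,0.0825,0],"dr": [0,0,0.03]},
    {"travel": [-0.0012,0.0825,0],"dr": [0,0,0.03]},
    {"travel": [-0.0012,0.0825,0],"dr": [0,0,0.03]},
    {"travel": [-0.0012,0.0825,0],"dr": [0,0,0.03]},
    {"travel": [0,0,0],"dr": [0,0,0]},
    {"travel": [0,0,0],"dr": [0,0,0]},
  ],
)

```text
time_s: 10.8
tcp_pos: [595.0, -54.0, 17.2]
eef_rot: [-1.82, -2.559, -0.001]
contact_force: [-1.8, 7.7, 0.8]
gripper_width: 0.273
```

```bash
python3 st.py
```

```text
t 10.8 tcp [594.98 -53.97  17.23] yaw 0.3343 F [-1.84  7.66  0.84] alongbar 7.84 across 0.78 M [ 1.22  0.21 -0.16] w 0.27312433055857066
```

Call:
jog_arm(
  plan=[
    {"travel": [0.008,0.0825,0],"dr": [0,0,0.03]},
    {"travel": [-0.0012,0.0825,0],"dr": [0,0,0.03]},
    {"travel": [-0.0012,0.0825,0],"dr": [0,0,0.03]},
    {"travel": [-0.0012,0.0825,0],"dr": [0,0,0.03]},
    {"travel": [-0.0012,0.0825,0],"dr": [0,0,0.03]},
    {"travel": [-0.0012,0.0825,0],"dr": [0,0,0.03]},
    {"travel": [0,0,0],"dr": [0,0,0]},
    {"travel": [0,0,0],"dr": [0,0,0]},
  ],
)

```text
time_s: 11.47
tcp_pos: [614.1, -49.2, 17.2]
eef_rot: [-2.043, -2.385, -0.001]
contact_force: [-2.2, 5.3, -0.3]
gripper_width: 0.272
```

```bash
python3 st.py
```

```text
t 11.4667 tcp [614.13 -49.21  17.23] yaw 0.1538 F [-2.25  5.26 -0.33] alongbar 5.54 across -1.41 M [ 0.82  0.17 -0.39] w 0.2721703162629153
```

Call:
jog_arm(
  plan=[
    {"travel": [-0.0006,0.055,0],"dr": [0,0,0.02]},
    {"travel": [-0.0006,0.055,0],"dr": [0,0,0.02]},
    {"travel": [-0.0006,0.055,0],"dr": [0,0,0.02]},
    {"travel": [-0.0006,0.055,0],"dr": [0,0,0.02]},
    {"travel": [0,0,0],"dr": [0,0,0]},
    {"travel": [0,0,0],"dr": [0,0,0]},
    {"travel": [0,0,0],"dr": [0,0,0]},
    {"travel": [0,0,0],"dr": [0,0,0]},
  ],
)

```text
time_s: 12.13
tcp_pos: [622.5, -48.3, 17.2]
eef_rot: [-2.137, -2.301, -0.0]
contact_force: [-3.3, 4.7, 0.8]
gripper_width: 0.277
```

```bash
python3 st.py
```

```text
t 12.1333 tcp [622.54 -48.26  17.23] yaw 0.074 F [-3.29  4.7   0.8 ] alongbar 4.93 across -2.94 M [ 0.74  0.3  -0.29] w 0.2774861723926099
```

Call:
jog_arm(
  plan=[
    {"travel": [-0.0006,0.055,0],"dr": [0,0,0.02]},
    {"travel": [-0.0006,0.055,0],"dr": [0,0,0.02]},
    {"travel": [-0.0006,0.055,0],"dr": [0,0,0.02]},
    {"travel": [0,0,0],"dr": [0,0,0]},
    {"travel": [0,0,0],"dr": [0,0,0]},
    {"travel": [0,0,0],"dr": [0,0,0]},
    {"travel": [0,0,0],"dr": [0,0,0]},
    {"travel": [0,0,0],"dr": [0,0,0]},
  ],
)

```text
time_s: 12.8
tcp_pos: [628.7, -48.2, 17.2]
eef_rot: [-2.204, -2.236, 0.001]
contact_force: [-4.1, 4.1, 3.2]
gripper_width: 0.268
```

```bash
python3 st.py
```

```text
t 12.8 tcp [628.67 -48.15  17.23] yaw 0.0142 F [-4.09  4.12  3.17] alongbar 4.18 across -4.03 M [ 0.52  0.58 -0.32] w 0.2681985360996674
```

Call:
jog_arm(
  plan=[
    {"travel": [-0.0006,0.055,0],"dr": [0,0,0.02]},
    {"travel": [-0.0004,0.041,0],"dr": [0,0,0.015]},
    {"travel": [0,0,0],"dr": [0,0,0]},
    {"travel": [0,0,0],"dr": [0,0,0]},
    {"travel": [0,0,0],"dr": [0,0,0]},
    {"travel": [0,0,0],"dr": [0,0,0]},
    {"travel": [0,0,0],"dr": [0,0,0]},
    {"travel": [0,0,0],"dr": [0,0,0]},
  ],
)

```text
time_s: 13.47
tcp_pos: [632.6, -48.2, 17.2]
eef_rot: [-2.243, -2.197, 0.001]
contact_force: [-4.0, 4.6, 1.9]
gripper_width: 0.277
```

```bash
python3 st.py
```

```text
t 13.4667 tcp [632.55 -48.18  17.2 ] yaw -0.021 F [-3.97  4.58  1.87] alongbar 4.49 across -4.06 M [ 0.52  0.58 -0.35] w 0.27721773157078766
```

Call:
jog_arm(
  plan=[
    {"travel": [-0.0001,0.0275,0],"dr": [0,0,0.01]},
    {"travel": [0,0,0],"dr": [0,0,0]},
    {"travel": [0,0,0],"dr": [0,0,0]},
    {"travel": [0,0,0],"dr": [0,0,0]},
    {"travel": [0,0,0],"dr": [0,0,0]},
    {"travel": [0,0,0],"dr": [0,0,0]},
    {"travel": [0,0,0],"dr": [0,0,0]},
    {"travel": [0,0,0],"dr": [0,0,0]},
  ],
)

```text
time_s: 14.13
tcp_pos: [633.5, -48.2, 17.2]
eef_rot: [-2.254, -2.185, 0.001]
contact_force: [-4.7, 3.3, 3.6]
gripper_width: 0.276
```

```bash
cat >> st.py <<'E'
print('theta',round(y+.083,4),'Mpost',round(o['moment'][2]-.11*(f@Y),3), 'post', o['tcp_pos'][:2]-110*X[:2])
E
python3 st.py
```

```text
t 14.1333 tcp [633.52 -48.23  17.2 ] yaw -0.0309 F [-4.7   3.26  3.57] alongbar 3.11 across -4.8 M [ 0.54  0.6  -0.31] w 0.2756494672638582
theta 0.0521 Mpost 0.219 post [ 630.13 -158.17]
```

Call:
jog_arm(
  plan=[
    {"travel": [0,0.022,0],"dr": [0,0,0.008]},
    {"travel": [0,0,0],"dr": [0,0,0]},
    {"travel": [0,0,0],"dr": [0,0,0]},
    {"travel": [0,0,0],"dr": [0,0,0]},
    {"travel": [0,0,0],"dr": [0,0,0]},
    {"travel": [0,0,0],"dr": [0,0,0]},
    {"travel": [0,0,0],"dr": [0,0,0]},
    {"travel": [0,0,0],"dr": [0,0,0]},
  ],
)

```text
time_s: 14.8
tcp_pos: [634.4, -48.3, 17.2]
eef_rot: [-2.263, -2.176, 0.002]
contact_force: [-5.2, 3.4, 4.2]
gripper_width: 0.273
```

```bash
python3 st.py
```

```text
t 14.8 tcp [634.36 -48.26  17.2 ] yaw -0.0388 F [-5.18  3.44  4.25] alongbar 3.24 across -5.31 M [ 0.55  0.64 -0.2 ] w 0.27250695038275563
theta 0.0442 Mpost 0.381 post [ 630.09 -158.18]
```

Call:
jog_arm(
  plan=[
    {"travel": [0,0,-0.003],"dr": [0,0,0]},
    {"travel": [0,0.022,0],"dr": [0,0,0.008]},
    {"travel": [0,0,0],"dr": [0,0,0]},
    {"travel": [0,0,0],"dr": [0,0,0]},
    {"travel": [0,0,0],"dr": [0,0,0]},
    {"travel": [0,0,0],"dr": [0,0,0]},
    {"travel": [0,0,0],"dr": [0,0,0]},
    {"travel": [0,0,0],"dr": [0,0,0]},
  ],
)

```text
time_s: 15.47
tcp_pos: [635.3, -48.3, 17.2]
eef_rot: [-2.271, -2.167, 0.002]
contact_force: [-4.1, 3.7, 2.7]
gripper_width: 0.272
```

```bash
python3 st.py
```

```text
t 15.4667 tcp [635.26 -48.27  17.24] yaw -0.0468 F [-4.12  3.68  2.66] alongbar 3.48 across -4.29 M [ 0.59  0.66 -0.28] w 0.2721293458492466
theta 0.0362 Mpost 0.189 post [ 630.11 -158.15]
```

Call:
jog_arm(
  plan=[
    {"travel": [0,0,-0.002],"dr": [0,0,0]},
    {"travel": [0,0.025,0],"dr": [0,0,0.009]},
    {"travel": [0,0,0],"dr": [0,0,0]},
    {"travel": [0,0,0],"dr": [0,0,0]},
    {"travel": [0,0,0],"dr": [0,0,0]},
    {"travel": [0,0,0],"dr": [0,0,0]},
    {"travel": [0,0,0],"dr": [0,0,0]},
    {"travel": [0,0,0],"dr": [0,0,0]},
  ],
)

```text
time_s: 16.13
tcp_pos: [636.3, -48.3, 17.2]
eef_rot: [-2.281, -2.157, 0.002]
contact_force: [-4.0, 3.7, 1.3]
gripper_width: 0.275
```

```bash
python3 st.py
```

```text
t 16.1333 tcp [636.29 -48.34  17.24] yaw -0.0559 F [-4.01  3.73  1.33] alongbar 3.5 across -4.21 M [ 0.53  0.55 -0.31] w 0.2753979750196419
theta 0.0271 Mpost 0.152 post [ 630.14 -158.17]
```

Call:
jog_arm(
  plan=[
    {"travel": [0,0.025,0],"dr": [0,0,0.009]},
    {"travel": [0,0,0],"dr": [0,0,0]},
    {"travel": [0,0,0],"dr": [0,0,0]},
    {"travel": [0,0,0],"dr": [0,0,0]},
    {"travel": [0,0,0],"dr": [0,0,0]},
    {"travel": [0,0,0],"dr": [0,0,0]},
    {"travel": [0,0,0],"dr": [0,0,0]},
    {"travel": [0,0,0],"dr": [0,0,0]},
  ],
)

```text
time_s: 16.8
tcp_pos: [637.3, -48.4, 17.2]
eef_rot: [-2.291, -2.147, 0.002]
contact_force: [-4.6, 3.9, 1.1]
gripper_width: 0.272
```

```bash
python3 st.py
```

```text
t 16.8 tcp [637.27 -48.39  17.25] yaw -0.0649 F [-4.57  3.91  1.14] alongbar 3.6 across -4.82 M [ 0.51  0.58 -0.28] w 0.27175859040799394
theta 0.0181 Mpost 0.252 post [ 630.13 -158.16]
```

Call:
jog_arm(
  plan=[
    {"travel": [0,0.025,0],"dr": [0,0,0.009]},
    {"travel": [0,0,0],"dr": [0,0,0]},
    {"travel": [0,0,0],"dr": [0,0,0]},
    {"travel": [0,0,0],"dr": [0,0,0]},
    {"travel": [0,0,0],"dr": [0,0,0]},
    {"travel": [0,0,0],"dr": [0,0,0]},
    {"travel": [0,0,0],"dr": [0,0,0]},
    {"travel": [0,0,0],"dr": [0,0,0]},
  ],
)

```text
time_s: 17.47
tcp_pos: [638.0, -48.5, 17.2]
eef_rot: [-2.3, -2.137, 0.002]
contact_force: [-5.0, 4.0, 2.4]
gripper_width: 0.269
```

```bash
python3 st.py
```

```text
t 17.4667 tcp [637.95 -48.45  17.23] yaw -0.0736 F [-4.99  3.98  2.4 ] alongbar 3.6 across -5.27 M [ 0.53  0.68 -0.1 ] w 0.26905012707552634
theta 0.0094 Mpost 0.477 post [ 629.86 -158.16]
```

Call:
jog_arm(
  plan=[
    {"travel": [0,0.011,0],"dr": [0,0,0.004]},
    {"travel": [0,0,0],"dr": [0,0,0]},
    {"travel": [0,0,0],"dr": [0,0,0]},
    {"travel": [0,0,0],"dr": [0,0,0]},
    {"travel": [0,0,0],"dr": [0,0,0]},
    {"travel": [0,0,0],"dr": [0,0,0]},
    {"travel": [0,0,0],"dr": [0,0,0]},
    {"travel": [0,0,0],"dr": [0,0,0]},
  ],
)

```text
time_s: 18.13
tcp_pos: [638.0, -48.5, 17.2]
eef_rot: [-2.303, -2.132, 0.003]
contact_force: [-6.0, 4.3, 3.5]
gripper_width: 0.266
```

```bash
python3 st.py
python3 - <<'E'
from h import *
s=cap('scene'); cv2.imwrite('pics/s6.png',cv2.resize(s['pixels'][240:335,185:315],None,fx=6,fy=6,interpolation=cv2.INTER_CUBIC))
E
```

```text
t 18.1333 tcp [637.99 -48.46  17.25] yaw -0.0769 F [-6.05  4.26  3.45] alongbar 3.78 across -6.36 M [0.62 0.9  0.05] w 0.26560926096635823
theta 0.0061 Mpost 0.753 post [ 629.53 -158.14]
```

View pics/s6.png

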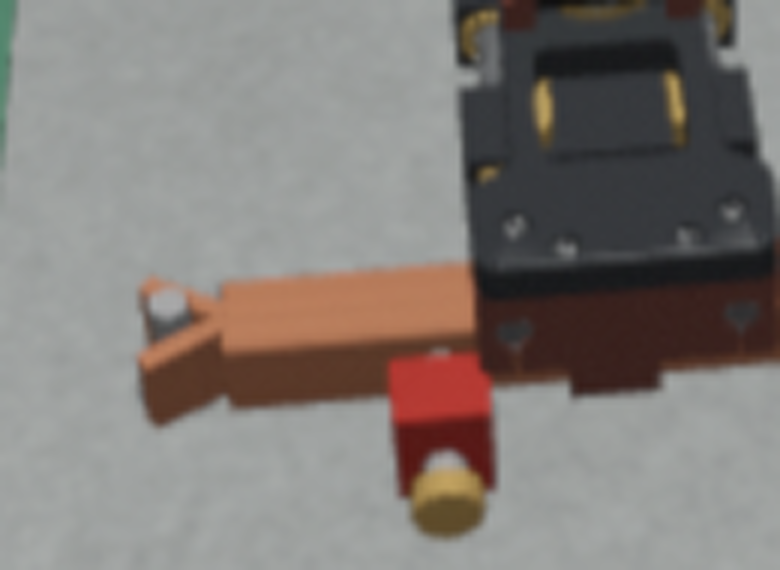

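Crop: the bar's side is against the screw at (440,352) behind the red stop and the post is in the V. TCP motion has stalled and the moment has risen, so this is screw contact at roughly 8–11 N. I'll ease slightly and hold.

Call:
jog_arm(
  plan=[
    {"travel": [0,-0.003,0],"dr": [0,0,-0.001]},
    {"travel": [0,0,0],"dr": [0,0,0]},
    {"travel": [0,0,0],"dr": [0,0,0]},
    {"travel": [0,0,0],"dr": [0,0,0]},
    {"travel": [0,0,0],"dr": [0,0,0]},
    {"travel": [0,0,0],"dr": [0,0,0]},
    {"travel": [0,0,0],"dr": [0,0,0]},
    {"travel": [0,0,0],"dr": [0,0,0]},
  ],
)

```text
time_s: 18.85
tcp_pos: [638.0, -48.5, 17.2]
eef_rot: [-2.302, -2.133, 0.003]
contact_force: [-5.7, 2.9, 2.9]
gripper_width: 0.271
```

```bash
python3 st.py
```

```text
t 18.85 tcp [637.96 -48.46  17.22] yaw -0.0761 F [-5.67  2.9   2.89] alongbar 2.46 across -5.87 M [ 0.62  0.84 -0.02] w 0.27144505393740526
theta 0.0069 Mpost 0.625 post [ 629.59 -158.14]
```

Call:
jog_arm(
  plan=[
    {"travel": [0,0,0],"dr": [0,0,0]},
    {"travel": [0,0,0],"dr": [0,0,0]},
    {"travel": [0,0,0],"dr": [0,0,0]},
    {"travel": [0,0,0],"dr": [0,0,0]},
    {"travel": [0,0,0],"dr": [0,0,0]},
    {"travel": [0,0,0],"dr": [0,0,0]},
    {"travel": [0,0,0],"dr": [0,0,0]},
    {"travel": [0,0,0],"dr": [0,0,0]},
  ],
  gripper=0.4,
)

```text
time_s: 19.52
tcp_pos: [639.7, -49.0, 17.2]
eef_rot: [2.304, 2.135, 0.0]
contact_force: [1.1, -0.8, 0.2]
gripper_width: 0.599
```

```bash
python3 st.py
```

```text
t 19.5167 tcp [639.69 -49.03  17.21] yaw -0.076 F [ 1.14 -0.78  0.23] alongbar -0.69 across 1.2 M [-0.07 -0.14 -0.03] w 0.5986132430942248
theta 0.007 Mpost -0.165 post [ 631.33 -158.71]
```

Call:
jog_arm(
  plan=[
    {"travel": [0,0,-0.1],"dr": [0,0,0]},
    {"travel": [0,0,-0.3],"dr": [0,0,0]},
    {"travel": [0,0,-0.5],"dr": [0,0,0]},
    {"travel": [0,0,-0.6],"dr": [0,0,0]},
    {"travel": [0,0,-0.6],"dr": [0,0,0]},
    {"travel": [0,0,-0.6],"dr": [0,0,0]},
    {"travel": [0,0,-0.6],"dr": [0,0,0]},
    {"travel": [0,0,-0.6],"dr": [0,0,0]},
  ],
)

```text
time_s: 20.18
tcp_pos: [639.6, -49.0, 175.7]
eef_rot: [2.304, 2.135, 0.001]
contact_force: [-0.2, 0.6, 0.0]
gripper_width: 0.603
```

```bash
python3 st.py
python3 - <<'E'
from h import *
np.set_printoptions(precision=1,suppress=True)
s=cap('scene'); w=cap('wrist')
cv2.imwrite('pics/w7.png',np.vstack([cv2.resize(s['pixels'][235:335,185:415],(800,348)),cv2.resize(w['pixels'],(336,252)).repeat(1,0) if 0 else cv2.resize(w['pixels'][100:352],(800,252))])[:600])
cv2.imwrite('pics/wr7.png',w['pixels'])
for n,c in(('scene',s),('wrist',w)):
  for k,z in dict(bar=6,bar_end=18).items():
    for m in mark_of(n,k)[:3]: print(n,k,round(m['score'],2),np.array(m['location']),onz(c,m['location'],z))
E
```

```text
t 20.1833 tcp [639.64 -49.   175.68] yaw -0.076 F [-0.23  0.57  0.05] alongbar 0.55 across -0.28 M [ 0.   -0.09  0.04] w 0.6030209287906886
theta 0.007 Mpost 0.072 post [ 631.29 -158.68]
scene bar 0.93 [127.8 315.2] [ 629.3 -280.8    6. ]
scene bar 0.85 [173.2 179.6] [ 296.1 -215.4    6. ]
scene bar 0.54 [280.  367.1] [760.7 -76.    6. ]
scene bar_end 0.91 [ 94.5 140.3] [ 141.9 -373.2   18. ]
scene bar_end 0.84 [351.2 282.6] [637.9  53.1  18. ]
wrist bar 0.69 [320.3 411. ] [ 629.5 -272.6    6. ]
wrist bar_end 0.68 [308.6 107.2] [643.8  51.4  18. ]
```

View pics/wr7.png

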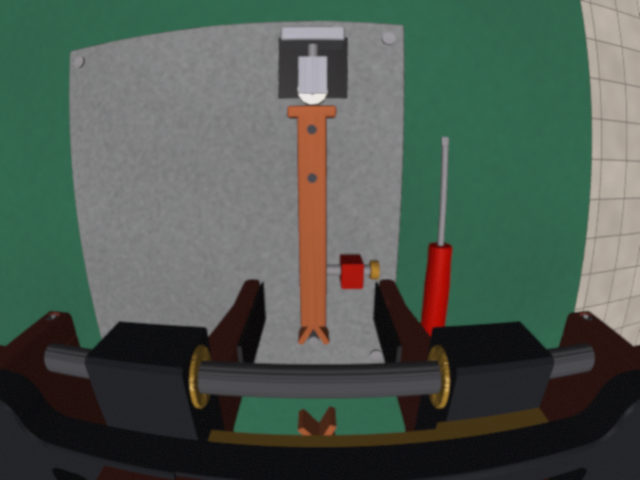

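View pics/w7.png

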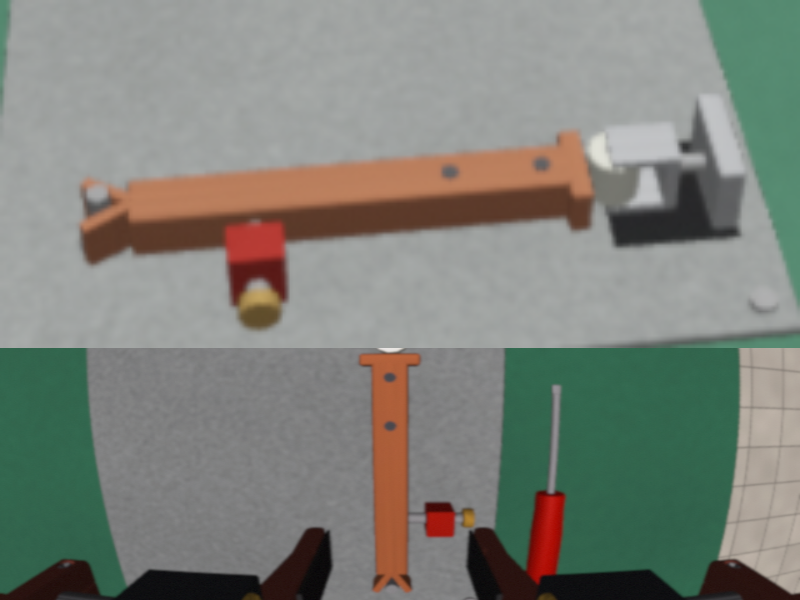

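Both views show the bar along the jig line: post in the V, screw tip touching the bar's side at (327,270) in the wrist view, and the roller on the foot at (312,98). Driver undisturbed and gripper clear, so I'm handing in.

```bash
python3 -c "
from bench import order
print(order.job_done())"
```

```text
the job is handed in; nothing more can be done
None
```

The copper busbar is loaded in the jig and the job was handed in at about 20 s of the 72 s allowed. I slid its fork onto the post while it lay about 0.6 rad askew. Then I swung it about the post past the roller until its side met the stop screw, pressed, opened the gripper and lifted clear.

**Screw force:** I pressed for about 1.2 s in all, first at roughly 8–12 N, then eased to 6–10 N. The range comes from not knowing how much of the measured moment was board friction, and the first press reached the top of the 5–12 N band. The 20 N limit was not approached.

**Post force:** the highest reading along the bar was about 11 N, when the fork seated. With the roller pressing I estimate 9–10 N on the post, which I could not measure directly.

**Keeping it down:** during the slide the upward load on the gripper briefly equalled about the bar's weight (4 N), with the tool height 0.06 mm higher. I lowered it again before the fork seated.

**Last checks:**
- **Position:** the pictures show the post in the V, the screw tip on the bar's side and the roller on the foot. The bar was about 0.007 rad off the jig line when I let go.
- **Gripper:** it was clear of everything, with readings near zero.
- **Other items:** the driver was undisturbed in the last picture. I did not re-check the tray and jar after the move; the arm passed high over them.
- **Disagreement:** the cameras differed from the touch-found post position by about 3–4 mm, so I relied on feel for seating the fork and finding the screw.

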